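# Set a mower's cutting cylinder down square onto its bottom blade

## Task

The mower's cutting cassette on the bench has had its cylinder backed off. With the two black adjuster knobs, wind the cylinder down onto the bottom blade, a little at each end in turn so that it stays square in its guides, and stop when you can feel it nip the blade lightly at both ends; don't force it. Let go of the knobs and leave the tin canister and the starter cup where they stand.

Things in the scene. Friction and masses are not known exactly. Their poses are not given: they have to be found in the camera images.
- cassette: cutting cassette of a cylinder mower, bolted down: two grey steel side plates (162 mm deep, 148 high, 340 apart along its y) with tie bars, the cylinder between, the fixed bottom blade below it. Origin on the bench under its middle, y along the cylinder to its left end, z up. The blade's edge is about 28.5 mm up, but packing and wear shift it by up to 1 mm, unmeasured.
- cylinder: steel cutting cylinder with spiral blades, 114 mm across, 300 long, 1.6 kg, lying in the two bearing blocks; origin at its middle, y along the shaft to the left (+y) end with the sprocket. Level at the start, 2.3 to 4.3 mm clear of the blade; only the knobs' feel tells when the gap closes. It binds if one end is over 2 mm (a quarter turn of a knob, 0.0059 rad of tilt) lower than the other.
- bearing_l: aluminium bearing block, 44 x 24 x 40 mm, that carries the left (+y) end of the cylinder's shaft and slides up and down in its side plate, moved by the left (+y) knob; origin at the middle of its bore, z up. The shaft has 0.4 mm of play up and down in it. A light nip is this block pressing the shaft down with 25 to 110 N; over 140 N is forced.
- bearing_r: aluminium bearing block, 44 x 24 x 40 mm, that carries the right (-y) end of the cylinder's shaft and slides up and down in its side plate, moved by the right (-y) knob; origin at the middle of its bore, z up. The shaft has 0.4 mm of play up and down in it. A light nip is this block pressing the shaft down with 25 to 110 N; over 140 N is forced.
- knob_l_grip (a point): black fluted hand knob, 40 mm across, 30 mm tall, axis upright, on top of the left (+y) end of the cassette. This point: on its axis, 12 mm below its top, 182 mm above the bench, with 10 mm clear under it. It turns but does not rise or sink; the two axes are 340 mm apart. The screw has a drag of 0.2 Nm and stays as left; at rest that drag can lean either way, so compare torques after like steps.
- knob_r_grip (a point): black fluted hand knob, 40 mm across, 30 mm tall, axis upright, on top of the right (-y) end of the cassette. This point: on its axis, 12 mm below its top, 182 mm above the bench, with 10 mm clear under it. It turns but does not rise or sink; the two axes are 340 mm apart. The screw has a drag of 0.2 Nm and stays as left; at rest that drag can lean either way, so compare torques after like steps.
- knob_l (a joint): turn angle of the left knob in rad, 0 at the start, growing clockwise seen from above; clockwise lowers the left bearing block, 8 mm a turn (1.27 mm per rad). Once that end bears on the blade the torque climbs above the free drag by 0.15, later 0.27 Nm per further rad, 0.01 Nm for each 8 N at that end. Light nip: 0.03 to 0.14 Nm above the free drag, best 0.08; forced: over 0.17.
- knob_r (a joint): turn angle of the right knob in rad, 0 at the start, growing clockwise seen from above; clockwise lowers the right bearing block, 8 mm a turn (1.27 mm per rad). Once that end bears on the blade the torque climbs above the free drag by 0.15, later 0.27 Nm per further rad, 0.01 Nm for each 8 N at that end. Light nip: 0.03 to 0.14 Nm above the free drag, best 0.08; forced: over 0.17.
- canister: squat tin canister with a knurled screw-top lid, 90 mm across, 78 mm tall, origin under its middle; a bystander to the left of the cassette
- starter_cup: grey aluminium recoil starter cup, 68 mm across, 30 mm tall, open on top, origin under its middle; a bystander to the right of the cassette

How it is judged:
By the outcome, as a careful person would: the job done as asked, in the order asked, and still so for the second after the job is handed in, with the robot touching nothing.
It also fails if it takes over 72 s, if anything falls off the work surface, if the arm or the gripper's body presses on something with over 40 N, if the wrist force passes 120 N, or if a joint passes its speed limit or range.

## Robot

A 6-joint arm with a two-finger parallel gripper is mounted at the origin on the work surface. World frame = base frame: x ahead of the robot, y to its left, z up, the work surface at z = 0. Lengths are in m, angles in rad, forces in N, time in s.
With the tool pointing down it reaches from about 0.25 to 0.775 m from the base axis. Payload 8.9 kg.
Tool frame: the origin (TCP) lies on the centre line of the jaws, within the pads' length; the fingertips stand 17 mm ahead of it and the grasp point (between the pads) lies 2 mm behind it; z points along the fingers, y is the line along which they close (so a half turn about z gives the same grasp; the last joint's range is limited). The gripper opens to 85 mm and grips with 20 to 120 N. Pads are 22 mm wide; open, the fingers measure 114 mm over their backs; the gripper's body (76 mm by 85 mm) begins 54 mm behind the grasp point. The pads swing forward as they close: fully open they stand 13 mm farther back than shut.
Start: joints at [-1.359, 0.291, -0.153, 1.127, 0, 1.431], TCP at [0.18, -0.493, 0.248] pointing down, gripper open.
Joint ranges: [-2.52, 2.52], [-0.91, 1.74], [-1.3, 1.37], [-1.96, 2.02], [-1.52, 1.47], [-3.14, 3.14]. Speed limits (rad/s): [2.22, 2.22, 2.79, 3.14, 3.14, 3.14].

## Interface

Orientations are given as a rotation vector (axis times angle).
In Python, from workcell import arm gives the robot as it stands.
- The arm moves only by the tool move_arm, never from a script. Its argument "increments" is a list of rows, each an object with "claw": the finger opening in mm, from 0 to 85.4; "slide": the shift along the tool's x, y, z in mm, a list of three; "rot": the turn, a rotation vector about the tool's x, y, z in rad, a list of three. In form: [{"claw": claw, "slide": [dx, dy, dz], "rot": [rx, ry, rz]}, ...]. A call has 1 to 10 rows; each row is the pose to reach, as a shift and turn from the pose commanded when the call began, along the tool's axes at that moment; what a row does not reach only later rows make up. A row lasts 1/10 s, in which the tool goes at most 50 mm and 8.59 degrees, less where a joint would pass 70% of its speed; a pose out of reach is approached as far as the arm can. A call with a gripper value outside its range is refused whole. The fingers move at their own pace and stop on an object; "force" is the grip in N (left out, the last holds). Time passes only in rows, so rows that repeat a pose let the fingers close. It gives the time, the measured TCP pose, the force, the opening and the grip force at its end, in the units of the state.
- arm.observe(): the state, without advancing time (a new reading comes with each control period).
- arm.camera(name): name is "side" or "top"; returns a dict with "image" (420x560x3 uint8, blue, green, red), "range_z" (420x560 float32, m along the optical axis (not along the pixel's ray), 0 where there is no reading), "fx", "fy", "cx", "cy" (pixels), "world_to_cam" (4x4, takes a point from world to camera coordinates). Camera axes: x right, y down, z forward; pixel columns grow to the right and rows downward; lengths in m; the calibration is good to about 2 mm. A picture is of the moment at which its call begins.
- arm.close_job(): hands the job in; it is judged then, once.
The state is a dict: "clock": time; "joints": joint angles; "joint_velocities": joint speeds; "tau": joint torques, N m; "position": TCP position; "eef_rot": TCP orientation; "contact_force": force on the tool from outside, world axes, zero at the start; "torque": the same for the moment, N m; "opening": opening from 0.0 (shut) to 1.0 (fully open); "gripper_force": force on a finger pad.
Only numpy, scipy, OpenCV 4.12 (cv2) and the standard library are available. Lean on these libraries where they do the work, as an engineer would, in place of code of your own. Each camera call takes 0.05 s, during which the arm holds its last target. There are 200 camera calls.

## Working session

There is one attempt and no reset: what is moved stays moved. The work goes in short steps, Python scripts to look and compute and a tool call to move; the robot and the scene stay as the last step left them, time stands still between calls to the robot, and variables do not carry over. Pictures are saved under pics/ and viewed, at most 10 in all, crops included, and the job is handed in when it is done.

Besides the shell and the picture viewer there is one more tool, called after ">>>" in YAML: its name, and indented under it one key for each argument. move_arm: Moves the arm, as the interface text tells. Its arguments: {"type":"object","properties":{"increments":{"type":"array"},"force":{"type":"number"}},"required":["increments"]}

```bash
mkdir -p pics; ls
python3 - <<'E'
from workcell import arm
import cv2,pickle
print(arm.observe())
for n in ("side","top"):
    c=arm.camera(n); cv2.imwrite(f"pics/{n}0.png",c["image"]); pickle.dump(c,open(n+".pkl","wb")); print(c["fx"],c["cx"],c["cy"],c["world_to_cam"].round(3).tolist())
E
```

```text
pics
{'clock': 0.0, 'joints': array([-1.35931069e+00,  2.91305821e-01, -1.54116190e-01,  1.12668216e+00,
        4.47855575e-05,  1.43147284e+00]), 'joint_velocities': array([ 0.00030813,  0.00022202,  0.00102461,  0.00078558,  0.00050557,
       -0.00022931]), 'tau': array([ 6.51460450e-04, -5.37147510e+01,  3.31367004e+01,  1.59422104e-02,
       -8.64337107e-05, -1.20327624e-05]), 'position': array([ 0.18033987, -0.49262472,  0.2477228 ]), 'eef_rot': array([-3.09209960e+00, -5.47999947e-01,  3.80267814e-06]), 'contact_force': array([-0.54715425,  0.50736787,  0.97755473]), 'torque': array([-0.00415082, -0.0419692 , -0.02061351]), 'gripper_force': 0.0, 'opening': 0.9985832468620993}
411.32594548707135 272.1042138880864 210.64121577613392 [[-1.0, -0.017, -0.017, 0.528], [-0.003, 0.785, -0.62, 0.071], [0.024, -0.619, -0.785, 1.242], [0.0, 0.0, 0.0, 1.0]]
526.9147096828665 283.2401587535642 206.62797403879657 [[0.006, -1.0, -0.007, -0.002], [-0.996, -0.005, -0.094, 0.568], [0.094, 0.008, -0.996, 1.662], [0.0, 0.0, 0.0, 1.0]]
```

View pics/top0.png

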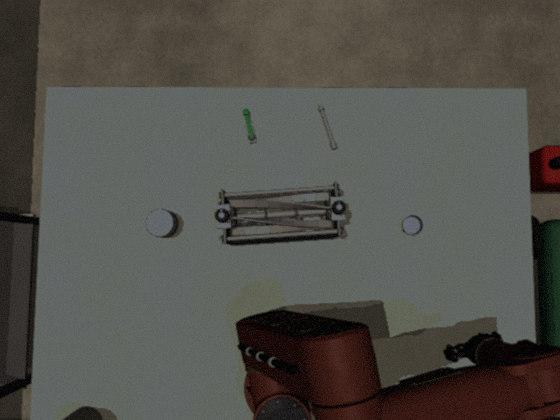

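View pics/side0.png

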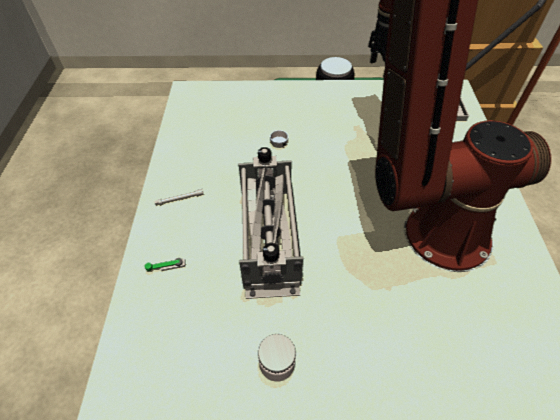

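The top view shows the knobs near (222,215) on the left and (339,207) on the right. The canister is at (161,223) and the cup at (412,225). I'll enlarge the knobs next.

```bash
cat > h.py <<'E'
import pickle,cv2,numpy as np
def ray(c,u,v,z):
    W=np.linalg.inv(c["world_to_cam"]); d=W[:3,:3]@np.array([(u-c["cx"])/c["fx"],(v-c["cy"])/c["fy"],1]); o=W[:3,3]
    return o+d*(z-o[2])/d[2]
E
python3 - <<'E'
from h import *
t=pickle.load(open("top.pkl","rb"));s=pickle.load(open("side.pkl","rb"))
def crop(c,u,v,r,k): return cv2.resize(c["image"][v-r:v+r,u-r:u+r],None,fx=k,fy=k,interpolation=cv2.INTER_CUBIC)
a=np.hstack([crop(t,222,215,18,11),crop(t,339,207,18,11)])
b=np.hstack([crop(s,271,252,18,11),crop(s,264,156,18,11)])
im=np.clip(np.vstack([a,b]).astype(float)*1.6,0,255).astype(np.uint8)
cv2.imwrite("pics/crop.png",im[:600*2]); cv2.imwrite("pics/crop.png",cv2.resize(im,(600,600)))
for c,l in((t,[(222,215),(339,207)]),(s,[(271,252),(264,156)])):
  for u,v in l: print(ray(c,u,v,.194), c["range_z"][v-1:v+2,u-1:u+2].round(3).tolist())
E
```

```text
[0.52750036 0.17598189 0.194     ] [[1.5199999809265137, 1.5180000066757202, 1.5160000324249268], [1.5160000324249268, 1.5160000324249268, 1.5199999809265137], [1.5169999599456787, 1.524999976158142, 1.5180000066757202]]
[ 0.55249323 -0.16129507  0.194     ] [[1.5230000019073486, 1.5130000114440918, 1.5180000066757202], [1.5110000371932983, 1.5180000066757202, 1.5099999904632568], [1.5169999599456787, 1.5160000324249268, 1.5160000324249268]]
[0.52437741 0.19088141 0.194     ] [[0.9829999804496765, 0.984000027179718, 0.9869999885559082], [0.9850000143051147, 0.9829999804496765, 0.984000027179718], [0.9860000014305115, 0.9829999804496765, 0.9860000014305115]]
[ 0.55083867 -0.13595251  0.194     ] [[1.1859999895095825, 1.187000036239624, 1.190000057220459], [1.190000057220459, 1.1890000104904175, 1.187999963760376], [1.1950000524520874, 1.1929999589920044, 1.1920000314712524]]
```

View pics/crop.png

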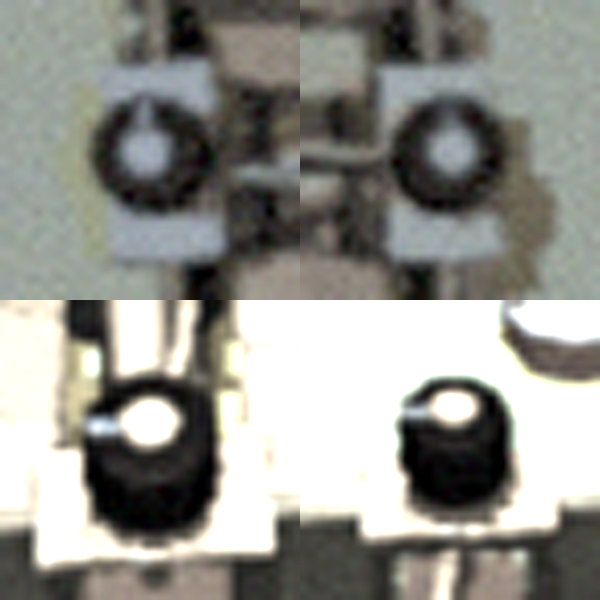

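Run:
```python
from h import *
from workcell import arm
t=pickle.load(open("top.pkl","rb"));s=pickle.load(open("side.pkl","rb"))
for c,l in((t,[(220.9,215),(338.74,206.5)]),(s,[(270.5,248.1),(264.1,150.3)])):
  P=[ray(c,u,v,.194) for u,v in l]; print(P, np.linalg.norm(P[0]-P[1]), np.arctan2(*(P[0]-P[1])[:2]))
from scipy.spatial.transform import Rotation as R
print(R.from_rotvec(arm.observe()["eef_rot"]).as_matrix().round(3))
```

```text
[array([0.52748289, 0.17915717, 0.194     ]), array([ 0.55393746, -0.1605514 ,  0.194     ])] 0.34073707008814613 -0.07771747152341925
[array([0.52579418, 0.17980213, 0.194     ]), array([ 0.55125015, -0.15965461,  0.194     ])] 0.3404098755668713 -0.07485022702470595
[[ 0.939  0.344 -0.   ]
 [ 0.344 -0.939  0.001]
 [ 0.    -0.001 -1.   ]]
```

```bash
cat >> h.py <<'E'
from scipy.spatial.transform import Rotation as R
L=np.array([.5266,.1795]);Rr=np.array([.5526,-.160])
def plan(xy,z,j6,arm):
    s=arm.observe(); M=R.from_rotvec(s["eef_rot"]); p=s["position"]
    yaw=np.arctan2(xy[1],xy[0])-j6+np.pi
    T=R.from_matrix([[np.cos(yaw),np.sin(yaw),0],[np.sin(yaw),-np.cos(yaw),0],[0,0,-1]])
    d=M.inv().apply(np.array([*xy,z])-p)*1000; r=(M.inv()*T).as_rotvec()
    print("clock",s["clock"].__round__(2),"slide",d.round(1),"rot",r.round(4),"j6",s["joints"][5].round(3))
def st(arm):
    s=arm.observe(); print(*(f"{k}={np.round(s[k],4)}" for k in("clock","joints","tau","position","contact_force","torque","gripper_force","opening")),sep="\n")
E
python3 -c "
from h import *
from workcell import arm
plan(Rr,.24,.6,arm)"
```

```text
clock 0.1 slide [ 463.9 -184.5    8.1] rot [-7.000e-04 -1.200e-03 -1.909e+00] j6 1.432
```

>>> move_arm:
  increments:
    - {"claw": 70,"slide": [464,-184.5,8],"rot": [0,0,-1.9]}
    - {"claw": 70,"slide": [464,-184.5,8],"rot": [0,0,-1.9]}
    - {"claw": 70,"slide": [464,-184.5,8],"rot": [0,0,-1.9]}
    - {"claw": 70,"slide": [464,-184.5,8],"rot": [0,0,-1.9]}
    - {"claw": 70,"slide": [464,-184.5,8],"rot": [0,0,-1.9]}
    - {"claw": 70,"slide": [464,-184.5,8],"rot": [0,0,-1.9]}
    - {"claw": 70,"slide": [464,-184.5,8],"rot": [0,0,-1.9]}
    - {"claw": 70,"slide": [464,-184.5,8],"rot": [0,0,-1.9]}
    - {"claw": 70,"slide": [464,-184.5,8],"rot": [0,0,-1.9]}
    - {"claw": 70,"slide": [464,-184.5,8],"rot": [0,0,-1.9]}
  force: 40

```text
clock: 1.1
position: [0.5539, -0.1585, 0.24]
eef_rot: [-1.882, -2.515, 0.0]
contact_force: [0.9, -0.9, -0.1]
opening: 0.821
gripper_force: 0.0
```

```bash
python3 -c "
from h import *
from workcell import arm
plan(Rr,.182,.6,arm);st(arm)"
```

```text
clock 1.1 slide [-1.1 -1.7 58. ] rot [-3.000e-04 -2.000e-04 -4.026e-01] j6 0.879
clock=1.1
joints=[-4.0550e-01  3.9300e-01 -2.6500e-02  1.1516e+00 -1.0000e-04  8.7900e-01]
tau=[-3.41890e+00 -6.57483e+01  2.88831e+01 -5.79000e-02  2.15900e-01
  1.22790e+00]
position=[ 0.5539 -0.1585  0.24  ]
contact_force=[ 0.912  -0.9304 -0.0503]
torque=[-0.1132 -0.069  -0.0085]
gripper_force=0.0
opening=0.8212
```

>>> move_arm:
  increments:
    - {"claw": 70,"slide": [0,0,0],"rot": [0,0,-0.15]}
    - {"claw": 70,"slide": [0,0,10],"rot": [0,0,-0.3]}
    - {"claw": 70,"slide": [0,0,25],"rot": [0,0,-0.3]}
    - {"claw": 70,"slide": [0,0,25],"rot": [0,0,-0.3]}

```text
clock: 1.5
position: [0.5516, -0.1596, 0.2133]
eef_rot: [-1.491, -2.761, 0.0]
contact_force: [-0.2, 0.3, -0.6]
opening: 0.82
gripper_force: 0.0
```

Run:
```python
from h import *
from workcell import arm
c=arm.camera("top"); s=arm.camera("side")
f=lambda c,u,v,r,k: cv2.resize(c["image"][v-r:v+r,u-r:u+r],None,fx=k,fy=k,interpolation=cv2.INTER_CUBIC)
cv2.imwrite("pics/s1.png",np.clip(f(s,264,156,40,7).astype(float)*1.4,0,255).astype(np.uint8))
plan(Rr,.182,.6,arm);st(arm)
```

```text
clock 1.6 slide [ 0.1  0.3 33.2] rot [-0.0005 -0.0008 -0.1097] j6 0.582
clock=1.6
joints=[-0.4094  0.406  -0.0731  1.0926  0.      0.5822]
tau=[ 1.82700e-01 -5.99075e+01  3.19123e+01 -8.33000e-02  5.40000e-03
 -2.10000e-02]
position=[ 0.5525 -0.1602  0.2152]
contact_force=[-0.3245 -0.0988  0.4168]
torque=[-0.0835 -0.0593 -0.0021]
gripper_force=0.0
opening=0.8211
```

View pics/s1.png

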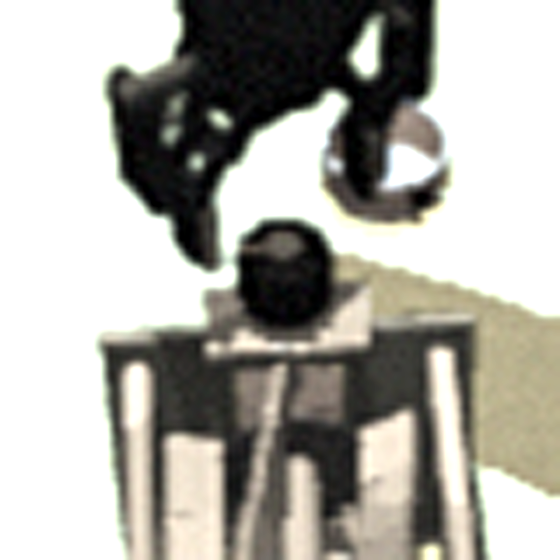

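The right knob, at (285,270) in the crop, sits between the fingers at (200,240) and (375,180). I'll descend and grip.

>>> move_arm:
  increments:
    - {"claw": 70,"slide": [0,0,16],"rot": [0,0,0]}
    - {"claw": 60,"slide": [0,0,33],"rot": [0,0,0]}
    - {"claw": 45,"slide": [0,0,33],"rot": [0,0,0]}
    - {"claw": 30,"slide": [0,0,33],"rot": [0,0,0]}
    - {"claw": 30,"slide": [0,0,33],"rot": [0,0,0]}
    - {"claw": 30,"slide": [0,0,33],"rot": [0,0,0]}
    - {"claw": 30,"slide": [0,0,33],"rot": [0,0,0]}
  force: 40

```text
clock: 2.3
position: [0.5527, -0.16, 0.1827]
eef_rot: [-1.493, -2.764, -0.001]
contact_force: [0.6, 2.8, -3.3]
opening: 0.455
gripper_force: 42.5
```

```bash
python3 -c "
from h import *
from workcell import arm
plan(Rr,.182,.6,arm);st(arm)"
```

```text
clock 2.3 slide [ 0.1 -0.1  0.7] rot [ 0.0003 -0.0003 -0.1088] j6 0.582
clock=2.3
joints=[-4.0910e-01  4.2840e-01 -1.2740e-01  1.0151e+00  4.0000e-04  5.8160e-01]
tau=[-2.04260e+00 -6.40328e+01  3.43793e+01 -8.55400e-01 -9.52500e-01
 -6.50000e-03]
position=[ 0.5527 -0.16    0.1827]
contact_force=[ 0.5767  2.7542 -3.331 ]
torque=[0.8029 0.1733 0.0455]
gripper_force=42.5105
opening=0.4546
```

>>> move_arm:
  increments:
    - {"claw": 30,"slide": [0,0,0],"rot": [0,0,0.12]}
    - {"claw": 30,"slide": [0,0,0],"rot": [0,0,0.24]}
    - {"claw": 30,"slide": [0,0,0],"rot": [0,0,0.36]}
    - {"claw": 30,"slide": [0,0,0],"rot": [0,0,0.48]}
    - {"claw": 30,"slide": [0,0,0],"rot": [0,0,0.6]}
    - {"claw": 30,"slide": [0,0,0],"rot": [0,0,0.68]}
    - {"claw": 30,"slide": [0,0,0],"rot": [0,0,0.71]}
    - {"claw": 30,"slide": [0,0,0],"rot": [0,0,0.74]}
    - {"claw": 30,"slide": [0,0,0],"rot": [0,0,0.77]}
    - {"claw": 30,"slide": [0,0,0],"rot": [0,0,0.8]}

```text
clock: 3.3
position: [0.5516, -0.1602, 0.1826]
eef_rot: [-2.452, -1.962, 0.003]
contact_force: [-6.0, 2.7, -0.1]
opening: 0.457
gripper_force: 43.1
```

```bash
cat > m.py <<'E'
from h import *
from workcell import arm
st(arm)
for i in range(3):
    arm.camera("top"); s=arm.observe(); print(s["clock"],s["torque"].round(3),s["tau"][5].round(4),s["joints"][5].round(4),s["contact_force"].round(1))
E
python3 m.py
```

```text
clock=3.3
joints=[-4.0940e-01  4.2800e-01 -1.2820e-01  1.0166e+00 -9.0000e-04  1.3825e+00]
tau=[-6.53600e-01 -6.25247e+01  3.56505e+01 -2.76460e+00 -9.90000e-03
 -2.98600e-01]
position=[ 0.5516 -0.1602  0.1826]
contact_force=[-5.9751  2.6526 -0.1176]
torque=[0.5913 1.2702 0.2281]
gripper_force=43.0905
opening=0.4573
3.35 [0.581 1.247 0.08 ] -0.1296 1.3844 [-6.   1.9 -1.8]
3.4 [ 0.547  1.243 -0.067] 0.2856 1.3825 [-5.7  2.7 -0.2]
3.45 [ 0.608  1.231 -0.13 ] -0.0305 1.3819 [-4.9  1.3  0.7]
```

```bash
sed -i 's/yaw=np.arctan2(xy\[1\],xy\[0\])/yaw=np.arctan2(xy[1],xy[0])-.128/' h.py; python3 -c "
from h import *
from workcell import arm
plan(Rr,.1827,1.38,arm);plan(L,.2355,.9,arm)"
```

```text
clock 3.45 slide [ 0.4  1.  -0.1] rot [-0.0021  0.0004 -0.0015] j6 1.382
clock 3.45 slide [326.  -98.8 -52.8] rot [-2.1000e-03 -8.0000e-04 -1.0919e+00] j6 1.382
```

>>> move_arm:
  increments:
    - {"claw": 70,"slide": [0,0,0],"rot": [0,0,0]}
    - {"claw": 70,"slide": [0,0,0],"rot": [0,0,0]}
    - {"claw": 70,"slide": [0,0,0],"rot": [0,0,0]}
    - {"claw": 70,"slide": [0,0,-26],"rot": [0,0,0]}
    - {"claw": 70,"slide": [0,0,-53],"rot": [0,0,0]}
    - {"claw": 70,"slide": [0,0,-53],"rot": [0,0,0]}

```text
clock: 4.05
position: [0.5548, -0.1613, 0.2392]
eef_rot: [2.447, 1.96, 0.005]
contact_force: [-0.0, -1.3, -0.3]
opening: 0.824
gripper_force: 0.0
```

>>> move_arm:
  increments:
    - {"claw": 70,"slide": [325.5,-100,0],"rot": [0,0,-1.09]}
    - {"claw": 70,"slide": [325.5,-100,0],"rot": [0,0,-1.09]}
    - {"claw": 70,"slide": [325.5,-100,0],"rot": [0,0,-1.09]}
    - {"claw": 70,"slide": [325.5,-100,0],"rot": [0,0,-1.09]}
    - {"claw": 70,"slide": [325.5,-100,0],"rot": [0,0,-1.09]}
    - {"claw": 70,"slide": [325.5,-100,0],"rot": [0,0,-1.09]}
    - {"claw": 70,"slide": [325.5,-100,0],"rot": [0,0,-1.09]}
    - {"claw": 70,"slide": [325.5,-100,0],"rot": [0,0,-1.09]}
    - {"claw": 70,"slide": [325.5,-100,0],"rot": [0,0,-1.09]}
    - {"claw": 70,"slide": [325.5,-100,0],"rot": [0,0,-1.09]}

```text
clock: 5.05
position: [0.5263, 0.1788, 0.2351]
eef_rot: [1.081, 2.95, -0.001]
contact_force: [-0.3, 0.5, -0.9]
opening: 0.819
gripper_force: 0.0
```

Run:
```python
from h import *
from workcell import arm
arm.camera("top"); s=arm.camera("side")
f=lambda c,u,v,r,k: cv2.resize(c["image"][v-r:v+r,u-r:u+r],None,fx=k,fy=k,interpolation=cv2.INTER_CUBIC)
cv2.imwrite("pics/s2.png",np.clip(f(s,271,235,50,6).astype(float)*1.4,0,255).astype(np.uint8))
plan(L,.182,.9,arm);st(arm)
```

```text
clock 5.15 slide [ 0.6  1.  53.2] rot [-0.0001  0.0001 -0.0038] j6 0.898
clock=5.15
joints=[ 1.9510e-01  3.5650e-01 -9.4000e-02  1.1202e+00 -1.0000e-04  8.9840e-01]
tau=[ 6.13900e-01 -5.80327e+01  3.30812e+01 -7.70000e-03  1.84000e-02
  7.20000e-03]
position=[0.5264 0.1783 0.2352]
contact_force=[ 0.0453 -0.141  -0.0322]
torque=[-0.0299 -0.0304  0.0161]
gripper_force=0.0
opening=0.8209
```

View pics/s2.png

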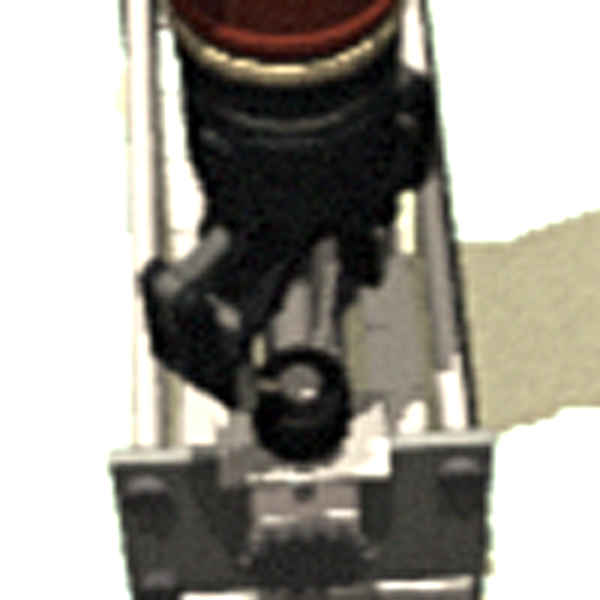

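The left knob, at (302,390) in the crop, is under the jaw gap with the fingers above and behind it. I'll descend, grip and turn.

>>> move_arm:
  increments:
    - {"claw": 70,"slide": [0.6,1,20],"rot": [0,0,0]}
    - {"claw": 70,"slide": [0.6,1,40],"rot": [0,0,0]}
    - {"claw": 60,"slide": [0.6,1,53],"rot": [0,0,0]}
    - {"claw": 45,"slide": [0.6,1,53],"rot": [0,0,0]}
    - {"claw": 30,"slide": [0.6,1,53],"rot": [0,0,0]}
    - {"claw": 30,"slide": [0.6,1,53],"rot": [0,0,0]}
    - {"claw": 30,"slide": [0.6,1,53],"rot": [0,0,0]}
    - {"claw": 30,"slide": [0.6,1,53],"rot": [0,0,0]}
  force: 40

```text
clock: 5.95
position: [0.5265, 0.1801, 0.1822]
eef_rot: [1.079, 2.95, -0.001]
contact_force: [3.1, 1.4, -12.0]
opening: 0.455
gripper_force: 42.9
```

```bash
python3 -c "
from h import *
from workcell import arm
plan(L,.182,.9,arm);st(arm)"
```

```text
clock 5.95 slide [-0.5 -0.4  0.2] rot [-0.0004  0.0002 -0.0017] j6 0.9
clock=5.95
joints=[ 1.984e-01  3.944e-01 -1.821e-01  9.945e-01 -4.000e-04  8.996e-01]
tau=[  0.2711 -65.4788  34.1854   1.185    0.117   -0.0743]
position=[0.5265 0.1801 0.1822]
contact_force=[  3.0788   1.4239 -11.9868]
torque=[-0.0134 -0.478  -0.0619]
gripper_force=42.8753
opening=0.4553
```

>>> move_arm:
  increments:
    - {"claw": 30,"slide": [0,0,0],"rot": [0,0,0.13]}
    - {"claw": 30,"slide": [0,0,0],"rot": [0,0,0.26]}
    - {"claw": 30,"slide": [0,0,0],"rot": [0,0,0.39]}
    - {"claw": 30,"slide": [0,0,0],"rot": [0,0,0.52]}
    - {"claw": 30,"slide": [0,0,0],"rot": [0,0,0.65]}
    - {"claw": 30,"slide": [0,0,0],"rot": [0,0,0.78]}
    - {"claw": 30,"slide": [0,0,0],"rot": [0,0,0.91]}
    - {"claw": 30,"slide": [0,0,0],"rot": [0,0,1.04]}
    - {"claw": 30,"slide": [0,0,0],"rot": [0,0,1.14]}
    - {"claw": 30,"slide": [0,0,0],"rot": [0,0,1.2]}

```text
clock: 6.95
position: [0.526, 0.1801, 0.1822]
eef_rot: [-2.56, -1.822, 0.002]
contact_force: [1.7, -0.1, -9.7]
opening: 0.454
gripper_force: 42.8
```

>>> move_arm:
  increments:
    - {"claw": 30,"slide": [0,0,0],"rot": [0,0,0.03]}
    - {"claw": 30,"slide": [0,0,0],"rot": [0,0,0.06]}
    - {"claw": 30,"slide": [0,0,0],"rot": [0,0,0.09]}
    - {"claw": 30,"slide": [0,0,0],"rot": [0,0,0.12]}

```text
clock: 7.35
position: [0.526, 0.1801, 0.1822]
eef_rot: [-2.663, -1.667, 0.001]
contact_force: [0.7, -0.5, -10.1]
opening: 0.451
gripper_force: 42.8
```

```bash
python3 -c "
from h import *
from workcell import arm
st(arm)"
```

```text
clock=7.35
joints=[ 1.9850e-01  3.9410e-01 -1.8250e-01  9.9510e-01 -3.0000e-04  2.2212e+00]
tau=[  0.3123 -64.6345  35.3289  -0.2291   0.164   -0.3189]
position=[0.526  0.1801 0.1822]
contact_force=[  0.7116  -0.499  -10.1138]
torque=[-0.0587  0.1971  0.2155]
gripper_force=42.8145
opening=0.451
```

>>> move_arm:
  increments:
    - {"claw": 30,"slide": [0,0,0],"rot": [0,0,0.03]}
    - {"claw": 30,"slide": [0,0,0],"rot": [0,0,0.06]}

```text
clock: 7.55
position: [0.5259, 0.1801, 0.1822]
eef_rot: [-2.711, -1.587, 0.002]
contact_force: [0.1, -1.4, -9.6]
opening: 0.452
gripper_force: 42.8
```

```bash
python3 -c "
from h import *
from workcell import arm
st(arm)"
```

```text
clock=7.55
joints=[ 1.9860e-01  3.9410e-01 -1.8250e-01  9.9520e-01 -3.0000e-04  2.2813e+00]
tau=[  0.2753 -64.6024  35.3608  -0.2695   0.1391  -0.3089]
position=[0.5259 0.1801 0.1822]
contact_force=[ 0.1388 -1.353  -9.5583]
torque=[-0.0777  0.2016  0.2266]
gripper_force=42.8276
opening=0.4523
```

>>> move_arm:
  increments:
    - {"claw": 30,"slide": [0,0,0],"rot": [0,0,0.03]}
    - {"claw": 30,"slide": [0,0,0],"rot": [0,0,0.06]}

```text
clock: 7.75
position: [0.526, 0.1801, 0.1822]
eef_rot: [-2.758, -1.504, 0.001]
contact_force: [-0.8, -0.4, -8.4]
opening: 0.451
gripper_force: 42.9
```

```bash
python3 -c "
from h import *
from workcell import arm
st(arm)"
```

```text
clock=7.75
joints=[ 1.9860e-01  3.9410e-01 -1.8250e-01  9.9510e-01 -2.0000e-04  2.3414e+00]
tau=[  0.2724 -64.5301  35.5885  -0.496    0.1488  -0.3066]
position=[0.526  0.1801 0.1822]
contact_force=[-0.8397 -0.3578 -8.3624]
torque=[-0.0774  0.313   0.1962]
gripper_force=42.8528
opening=0.4508
```

```bash
python3 -c "
from h import *
from workcell import arm
plan(Rr,.2355,.9,arm)"
```

```text
clock 7.75 slide [-271.6  206.5  -53.2] rot [-8.00e-04  5.00e-04 -8.33e-01] j6 2.341
```

>>> move_arm:
  increments:
    - {"claw": 70,"slide": [0,0,0],"rot": [0,0,0]}
    - {"claw": 70,"slide": [0,0,0],"rot": [0,0,0]}
    - {"claw": 70,"slide": [0,0,0],"rot": [0,0,0]}
    - {"claw": 70,"slide": [0,0,-26],"rot": [0,0,0]}
    - {"claw": 70,"slide": [0,0,-53],"rot": [0,0,0]}
    - {"claw": 70,"slide": [0,0,-53],"rot": [0,0,0]}

```text
clock: 8.35
position: [0.5285, 0.1808, 0.2392]
eef_rot: [2.754, 1.507, 0.01]
contact_force: [0.4, 0.7, 0.7]
opening: 0.819
gripper_force: 0.0
```

>>> move_arm:
  increments:
    - {"claw": 70,"slide": [-271.5,206.5,0],"rot": [0,0,-0.83]}
    - {"claw": 70,"slide": [-271.5,206.5,0],"rot": [0,0,-0.83]}
    - {"claw": 70,"slide": [-271.5,206.5,0],"rot": [0,0,-0.83]}
    - {"claw": 70,"slide": [-271.5,206.5,0],"rot": [0,0,-0.83]}
    - {"claw": 70,"slide": [-271.5,206.5,0],"rot": [0,0,-0.83]}
    - {"claw": 70,"slide": [-271.5,206.5,0],"rot": [0,0,-0.83]}
    - {"claw": 70,"slide": [-271.5,206.5,0],"rot": [0,0,-0.83]}
    - {"claw": 70,"slide": [-271.5,206.5,0],"rot": [0,0,-0.83]}
    - {"claw": 70,"slide": [-271.5,206.5,0],"rot": [0,0,-0.83]}
    - {"claw": 70,"slide": [-271.5,206.5,0],"rot": [0,0,-0.83]}

```text
clock: 9.35
position: [0.5536, -0.1591, 0.2351]
eef_rot: [-1.915, -2.49, -0.001]
contact_force: [0.1, -0.3, 0.3]
opening: 0.823
gripper_force: 0.0
```

Run:
```python
from h import *
from workcell import arm
arm.camera("top");arm.camera("top")
plan(Rr,.182,.9,arm);st(arm)
```

```text
clock 9.45 slide [-1.4 -1.5 53.3] rot [-0.     -0.0005  0.0003] j6 0.904
clock=9.45
joints=[-4.0550e-01  3.9490e-01 -3.6300e-02  1.1399e+00  3.0000e-04  9.0400e-01]
tau=[-9.95700e-01 -6.04582e+01  3.33769e+01 -3.78000e-02 -3.28000e-02
  8.90000e-03]
position=[ 0.5537 -0.1582  0.2353]
contact_force=[-0.2947  0.4842  1.708 ]
torque=[-0.0012 -0.0234  0.0068]
gripper_force=0.0
opening=0.8187
```

>>> move_arm:
  increments:
    - {"claw": 70,"slide": [-1.4,-1.5,20],"rot": [0,0,0]}
    - {"claw": 70,"slide": [-1.4,-1.5,40],"rot": [0,0,0]}
    - {"claw": 60,"slide": [-1.4,-1.5,53],"rot": [0,0,0]}
    - {"claw": 45,"slide": [-1.4,-1.5,53],"rot": [0,0,0]}
    - {"claw": 30,"slide": [-1.4,-1.5,53],"rot": [0,0,0]}
    - {"claw": 30,"slide": [-1.4,-1.5,53],"rot": [0,0,0]}
    - {"claw": 30,"slide": [-1.4,-1.5,53],"rot": [0,0,0]}
    - {"claw": 30,"slide": [-1.4,-1.5,53],"rot": [0,0,0]}
  force: 40

```text
clock: 10.25
position: [0.5522, -0.16, 0.1822]
eef_rot: [-1.912, -2.49, -0.002]
contact_force: [-0.6, 5.9, -6.9]
opening: 0.459
gripper_force: 42.0
```

```bash
cat > q.py <<'E'
from workcell import arm
s=arm.observe(); print(s["clock"].__round__(2),"j6",s["joints"][5].round(4),"tau6",s["tau"][5].round(4),"Tz",s["torque"][2].round(4),"F",s["contact_force"].round(1),"p",s["position"].round(4),"op",round(s["opening"],3))
E
python3 q.py
```

```text
10.25 j6 0.8996 tau6 0.0914 Tz 0.0423 F [-0.6  5.9 -6.9] p [ 0.5522 -0.16    0.1822] op 0.459
```

>>> move_arm:
  increments:
    - {"claw": 30,"slide": [0,0,0],"rot": [0,0,0.13]}
    - {"claw": 30,"slide": [0,0,0],"rot": [0,0,0.26]}
    - {"claw": 30,"slide": [0,0,0],"rot": [0,0,0.39]}
    - {"claw": 30,"slide": [0,0,0],"rot": [0,0,0.5]}
    - {"claw": 30,"slide": [0,0,0],"rot": [0,0,0.56]}
    - {"claw": 30,"slide": [0,0,0],"rot": [0,0,0.59]}
    - {"claw": 30,"slide": [0,0,0],"rot": [0,0,0.62]}
    - {"claw": 30,"slide": [0,0,0],"rot": [0,0,0.65]}
    - {"claw": 30,"slide": [0,0,0],"rot": [0,0,0.68]}

```text
clock: 11.15
position: [0.5514, -0.1599, 0.1822]
eef_rot: [-2.633, -1.707, 0.001]
contact_force: [-3.9, 5.9, -4.6]
opening: 0.46
gripper_force: 42.4
```

```bash
python3 q.py
```

```text
11.15 j6 1.5808 tau6 -0.2995 Tz 0.1187 F [-3.9  5.9 -4.6] p [ 0.5514 -0.1599  0.1822] op 0.46
```

>>> move_arm:
  increments:
    - {"claw": 30,"slide": [0,0,0],"rot": [0,0,0.03]}
    - {"claw": 30,"slide": [0,0,0],"rot": [0,0,0.06]}

```text
clock: 11.35
position: [0.5513, -0.1599, 0.1822]
eef_rot: [-2.683, -1.628, 0.001]
contact_force: [-5.3, 7.2, -5.1]
opening: 0.461
gripper_force: 42.4
```

```bash
python3 q.py
```

```text
11.35 j6 1.6407 tau6 -0.2988 Tz 0.1677 F [-5.3  7.2 -5.1] p [ 0.5513 -0.1599  0.1822] op 0.461
```

>>> move_arm:
  increments:
    - {"claw": 30,"slide": [0,0,0],"rot": [0,0,0.03]}
    - {"claw": 30,"slide": [0,0,0],"rot": [0,0,0.06]}

```text
clock: 11.55
position: [0.5513, -0.1598, 0.1822]
eef_rot: [-2.731, -1.546, 0.002]
contact_force: [-4.7, 7.8, -3.7]
opening: 0.452
gripper_force: 42.5
```

```bash
python3 q.py
```

```text
11.55 j6 1.7007 tau6 -0.2982 Tz 0.1891 F [-4.7  7.8 -3.7] p [ 0.5513 -0.1598  0.1822] op 0.452
```

>>> move_arm:
  increments:
    - {"claw": 30,"slide": [0,0,0],"rot": [0,0,0.03]}
    - {"claw": 30,"slide": [0,0,0],"rot": [0,0,0.06]}
    - {"claw": 30,"slide": [0,0,0],"rot": [0,0,0.09]}
    - {"claw": 30,"slide": [0,0,0],"rot": [0,0,0.12]}

```text
clock: 11.95
position: [0.5512, -0.1598, 0.1822]
eef_rot: [-2.818, -1.38, 0.002]
contact_force: [-5.1, 5.8, -3.5]
opening: 0.459
gripper_force: 42.5
```

```bash
python3 q.py
```

```text
11.95 j6 1.8207 tau6 -0.2968 Tz 0.1653 F [-5.1  5.8 -3.5] p [ 0.5512 -0.1598  0.1822] op 0.459
```

>>> move_arm:
  increments:
    - {"claw": 30,"slide": [0,0,0],"rot": [0,0,0.03]}
    - {"claw": 30,"slide": [0,0,0],"rot": [0,0,0.06]}
    - {"claw": 30,"slide": [0,0,0],"rot": [0,0,0.09]}
    - {"claw": 30,"slide": [0,0,0],"rot": [0,0,0.12]}

```text
clock: 12.35
position: [0.5511, -0.1597, 0.1822]
eef_rot: [-2.896, -1.208, 0.003]
contact_force: [-5.9, 7.1, -2.6]
opening: 0.454
gripper_force: 42.6
```

```bash
python3 q.py
```

```text
12.35 j6 1.9408 tau6 -0.2958 Tz 0.1594 F [-5.9  7.1 -2.6] p [ 0.5511 -0.1597  0.1822] op 0.454
```

>>> move_arm:
  increments:
    - {"claw": 30,"slide": [0,0,0],"rot": [0,0,0.03]}
    - {"claw": 30,"slide": [0,0,0],"rot": [0,0,0.06]}
    - {"claw": 30,"slide": [0,0,0],"rot": [0,0,0.09]}
    - {"claw": 30,"slide": [0,0,0],"rot": [0,0,0.12]}

```text
clock: 12.75
position: [0.5509, -0.1596, 0.1822]
eef_rot: [-2.963, -1.033, 0.003]
contact_force: [-6.9, 8.7, -2.4]
opening: 0.451
gripper_force: 42.6
```

```bash
python3 q.py
```

```text
12.75 j6 2.0607 tau6 -0.2948 Tz 0.1919 F [-6.9  8.7 -2.4] p [ 0.5509 -0.1596  0.1822] op 0.451
```

>>> move_arm:
  increments:
    - {"claw": 30,"slide": [0,0,0],"rot": [0,0,0.03]}
    - {"claw": 30,"slide": [0,0,0],"rot": [0,0,0.06]}
    - {"claw": 30,"slide": [0,0,0],"rot": [0,0,0.09]}
    - {"claw": 30,"slide": [0,0,0],"rot": [0,0,0.12]}

```text
clock: 13.15
position: [0.5509, -0.1595, 0.1822]
eef_rot: [-3.019, -0.853, 0.004]
contact_force: [-7.5, 8.5, -2.2]
opening: 0.455
gripper_force: 42.7
```

```bash
python3 q.py
```

```text
13.15 j6 2.1807 tau6 -0.2943 Tz 0.1884 F [-7.5  8.5 -2.2] p [ 0.5509 -0.1595  0.1822] op 0.455
```

>>> move_arm:
  increments:
    - {"claw": 30,"slide": [0,0,0],"rot": [0,0,0.03]}
    - {"claw": 30,"slide": [0,0,0],"rot": [0,0,0.06]}
    - {"claw": 30,"slide": [0,0,0],"rot": [0,0,0.09]}
    - {"claw": 30,"slide": [0,0,0],"rot": [0,0,0.12]}

```text
clock: 13.55
position: [0.5508, -0.1593, 0.1822]
eef_rot: [-3.065, -0.671, 0.004]
contact_force: [-6.5, 8.9, -1.8]
opening: 0.457
gripper_force: 42.7
```

```bash
python3 q.py; sed -i 's/L=np.array.*/L=np.array([.526,.180]);Rr=np.array([.5512,-.1597])/' h.py;  python3 -c "
from h import *
from workcell import arm
plan(L,.2355,.9,arm)"
```

```text
13.55 j6 2.3007 tau6 -0.2933 Tz 0.1911 F [-6.5  8.9 -1.8] p [ 0.5508 -0.1593  0.1822] op 0.457
clock 13.55 slide [ 119.1 -318.9  -52.1] rot [-0.0047 -0.0036 -2.0125] j6 2.301
```

>>> move_arm:
  increments:
    - {"claw": 70,"slide": [0,0,0],"rot": [0,0,0]}
    - {"claw": 70,"slide": [0,0,0],"rot": [0,0,0]}
    - {"claw": 70,"slide": [0,0,0],"rot": [0,0,0]}
    - {"claw": 70,"slide": [0,0,-26],"rot": [0,0,0]}
    - {"claw": 70,"slide": [0,0,-53],"rot": [0,0,0]}
    - {"claw": 70,"slide": [0,0,-53],"rot": [0,0,-0.15]}
    - {"claw": 70,"slide": [0,0,-53],"rot": [0,0,-0.3]}

```text
clock: 14.25
position: [0.5536, -0.1621, 0.2369]
eef_rot: [2.929, 1.13, 0.003]
contact_force: [-0.1, 0.6, 0.2]
opening: 0.817
gripper_force: 0.0
```

```bash
python3 -c "
from h import *
from workcell import arm
plan(L,.2355,1.3,arm)"
```

```text
clock 14.25 slide [ 209.4 -271.9    0.8] rot [ 3.4000e-03  1.1000e-03 -1.3066e+00] j6 1.994
```

>>> move_arm:
  increments:
    - {"claw": 70,"slide": [209,-272,0],"rot": [0,0,-1.3]}
    - {"claw": 70,"slide": [209,-272,0],"rot": [0,0,-1.3]}
    - {"claw": 70,"slide": [209,-272,0],"rot": [0,0,-1.3]}
    - {"claw": 70,"slide": [209,-272,0],"rot": [0,0,-1.3]}
    - {"claw": 70,"slide": [209,-272,0],"rot": [0,0,-1.3]}
    - {"claw": 70,"slide": [209,-272,0],"rot": [0,0,-1.3]}
    - {"claw": 70,"slide": [209,-272,0],"rot": [0,0,-1.3]}
    - {"claw": 70,"slide": [209,-272,0],"rot": [0,0,-1.3]}
    - {"claw": 70,"slide": [209,-272,0],"rot": [0,0,-1.3]}
    - {"claw": 70,"slide": [209,-272,0],"rot": [0,0,-1.3]}

```text
clock: 15.25
position: [0.5271, 0.181, 0.2358]
eef_rot: [1.653, 2.67, 0.001]
contact_force: [-0.5, -0.2, -0.3]
opening: 0.824
gripper_force: 0.0
```

Run:
```python
from h import *
from workcell import arm
for i in range(3):arm.camera("top")
plan(L,.182,1.3,arm)
```

```text
clock 15.4 slide [ 0.2 -1.1 53.6] rot [ 0.0006  0.0003 -0.0158] j6 1.313
```

>>> move_arm:
  increments:
    - {"claw": 70,"slide": [0.2,-1.1,20],"rot": [0,0,0]}
    - {"claw": 70,"slide": [0.2,-1.1,40],"rot": [0,0,0]}
    - {"claw": 60,"slide": [0.2,-1.1,53],"rot": [0,0,0]}
    - {"claw": 45,"slide": [0.2,-1.1,53],"rot": [0,0,0]}
    - {"claw": 30,"slide": [0.2,-1.1,53],"rot": [0,0,0]}
    - {"claw": 30,"slide": [0.2,-1.1,53],"rot": [0,0,0]}
    - {"claw": 30,"slide": [0.2,-1.1,53],"rot": [0,0,0]}
    - {"claw": 30,"slide": [0.2,-1.1,53],"rot": [0,0,0]}
  force: 40

```text
clock: 16.2
position: [0.5261, 0.1802, 0.1824]
eef_rot: [1.657, 2.668, 0.001]
contact_force: [5.9, 1.3, -11.8]
opening: 0.452
gripper_force: 43.3
```

```bash
python3 q.py
```

```text
16.2 j6 1.3101 tau6 -0.1206 Tz -0.115 F [  5.9   1.3 -11.8] p [0.5261 0.1802 0.1824] op 0.452
```

>>> move_arm:
  increments:
    - {"claw": 30,"slide": [0,0,0],"rot": [0,0,0.12]}
    - {"claw": 30,"slide": [0,0,0],"rot": [0,0,0.24]}
    - {"claw": 30,"slide": [0,0,0],"rot": [0,0,0.34]}
    - {"claw": 30,"slide": [0,0,0],"rot": [0,0,0.38]}
    - {"claw": 30,"slide": [0,0,0],"rot": [0,0,0.41]}
    - {"claw": 30,"slide": [0,0,0],"rot": [0,0,0.44]}
    - {"claw": 30,"slide": [0,0,0],"rot": [0,0,0.47]}
    - {"claw": 30,"slide": [0,0,0],"rot": [0,0,0.5]}

```text
clock: 17.0
position: [0.5261, 0.1803, 0.1824]
eef_rot: [2.267, 2.175, 0.001]
contact_force: [4.9, 0.9, -13.2]
opening: 0.455
gripper_force: 43.2
```

```bash
python3 q.py
```

```text
17.0 j6 1.811 tau6 -0.3092 Tz 0.1737 F [  4.9   0.9 -13.2] p [0.5261 0.1803 0.1824] op 0.455
```

>>> move_arm:
  increments:
    - {"claw": 30,"slide": [0,0,0],"rot": [0,0,0.06]}
    - {"claw": 30,"slide": [0,0,0],"rot": [0,0,0.11]}
    - {"claw": 30,"slide": [0,0,0],"rot": [0,0,0.14]}
    - {"claw": 30,"slide": [0,0,0],"rot": [0,0,0.17]}
    - {"claw": 30,"slide": [0,0,0],"rot": [0,0,0.2]}

```text
clock: 17.5
position: [0.526, 0.1803, 0.1824]
eef_rot: [2.473, 1.938, 0.001]
contact_force: [5.2, 1.4, -11.9]
opening: 0.455
gripper_force: 43.1
```

```bash
python3 q.py
```

```text
17.5 j6 2.011 tau6 -0.3118 Tz 0.1914 F [  5.2   1.4 -11.9] p [0.526  0.1803 0.1824] op 0.455
```

>>> move_arm:
  increments:
    - {"claw": 30,"slide": [0,0,0],"rot": [0,0,0.03]}
    - {"claw": 30,"slide": [0,0,0],"rot": [0,0,0.06]}
    - {"claw": 30,"slide": [0,0,0],"rot": [0,0,0.09]}
    - {"claw": 30,"slide": [0,0,0],"rot": [0,0,0.12]}

```text
clock: 17.9
position: [0.526, 0.1804, 0.1824]
eef_rot: [2.584, 1.786, 0.001]
contact_force: [4.9, 1.2, -12.9]
opening: 0.453
gripper_force: 43.1
```

```bash
python3 q.py
```

```text
17.9 j6 2.131 tau6 -0.3117 Tz 0.1702 F [  4.9   1.2 -12.9] p [0.526  0.1804 0.1824] op 0.453
```

>>> move_arm:
  increments:
    - {"claw": 30,"slide": [0,0,0],"rot": [0,0,0.03]}
    - {"claw": 30,"slide": [0,0,0],"rot": [0,0,0.06]}
    - {"claw": 30,"slide": [0,0,0],"rot": [0,0,0.09]}
    - {"claw": 30,"slide": [0,0,0],"rot": [0,0,0.12]}

```text
clock: 18.3
position: [0.526, 0.1804, 0.1823]
eef_rot: [2.687, 1.628, 0.001]
contact_force: [5.1, 2.3, -11.8]
opening: 0.457
gripper_force: 43.1
```

```bash
python3 q.py
```

```text
18.3 j6 2.2511 tau6 -0.3121 Tz 0.1931 F [  5.1   2.3 -11.8] p [0.526  0.1804 0.1823] op 0.457
```

>>> move_arm:
  increments:
    - {"claw": 30,"slide": [0,0,0],"rot": [0,0,0.03]}
    - {"claw": 30,"slide": [0,0,0],"rot": [0,0,0.06]}
    - {"claw": 30,"slide": [0,0,0],"rot": [0,0,0.09]}
    - {"claw": 30,"slide": [0,0,0],"rot": [0,0,0.12]}

```text
clock: 18.7
position: [0.526, 0.1804, 0.1824]
eef_rot: [-2.78, -1.464, -0.001]
contact_force: [4.9, 0.9, -12.6]
opening: 0.458
gripper_force: 43.1
```

```bash
python3 q.py
```

```text
18.7 j6 2.3711 tau6 -0.3067 Tz 0.2108 F [  4.9   0.9 -12.6] p [0.526  0.1804 0.1824] op 0.458
```

>>> move_arm:
  increments:
    - {"claw": 30,"slide": [0,0,0],"rot": [0,0,0.03]}
    - {"claw": 30,"slide": [0,0,0],"rot": [0,0,0.06]}
    - {"claw": 30,"slide": [0,0,0],"rot": [0,0,0.09]}
    - {"claw": 30,"slide": [0,0,0],"rot": [0,0,0.12]}

```text
clock: 19.1
position: [0.526, 0.1804, 0.1824]
eef_rot: [-2.863, -1.294, -0.001]
contact_force: [5.1, 1.5, -12.7]
opening: 0.455
gripper_force: 43.1
```

```bash
python3 q.py
```

```text
19.1 j6 2.4911 tau6 -0.2978 Tz 0.1873 F [  5.1   1.5 -12.7] p [0.526  0.1804 0.1824] op 0.455
```

>>> move_arm:
  increments:
    - {"claw": 30,"slide": [0,0,0],"rot": [0,0,0.03]}
    - {"claw": 30,"slide": [0,0,0],"rot": [0,0,0.06]}
    - {"claw": 30,"slide": [0,0,0],"rot": [0,0,0.09]}
    - {"claw": 30,"slide": [0,0,0],"rot": [0,0,0.12]}

```text
clock: 19.5
position: [0.526, 0.1804, 0.1824]
eef_rot: [-2.935, -1.12, -0.001]
contact_force: [4.8, 1.7, -12.1]
opening: 0.456
gripper_force: 43.1
```

```bash
python3 q.py; python3 -c "
from h import *
from workcell import arm
plan(Rr,.2355,1.2,arm)"
```

```text
19.5 j6 2.6112 tau6 -0.2977 Tz 0.1865 F [  4.8   1.7 -12.1] p [0.526  0.1804 0.1824] op 0.456
clock 19.5 slide [-207.8  270.4  -53.3] rot [ 3.000e-04 -5.000e-04 -8.023e-01] j6 2.611
```

>>> move_arm:
  increments:
    - {"claw": 70,"slide": [0,0,0],"rot": [0,0,0]}
    - {"claw": 70,"slide": [0,0,0],"rot": [0,0,0]}
    - {"claw": 70,"slide": [0,0,0],"rot": [0,0,0]}
    - {"claw": 70,"slide": [0,0,-26],"rot": [0,0,0]}
    - {"claw": 70,"slide": [0,0,-53],"rot": [0,0,0]}
    - {"claw": 70,"slide": [0,0,-53],"rot": [0,0,0]}

```text
clock: 20.1
position: [0.5275, 0.1807, 0.2391]
eef_rot: [2.933, 1.123, 0.009]
contact_force: [-0.5, 0.0, 0.1]
opening: 0.818
gripper_force: 0.0
```

>>> move_arm:
  increments:
    - {"claw": 70,"slide": [-208,270.5,0],"rot": [0,0,-0.8]}
    - {"claw": 70,"slide": [-208,270.5,0],"rot": [0,0,-0.8]}
    - {"claw": 70,"slide": [-208,270.5,0],"rot": [0,0,-0.8]}
    - {"claw": 70,"slide": [-208,270.5,0],"rot": [0,0,-0.8]}
    - {"claw": 70,"slide": [-208,270.5,0],"rot": [0,0,-0.8]}
    - {"claw": 70,"slide": [-208,270.5,0],"rot": [0,0,-0.8]}
    - {"claw": 70,"slide": [-208,270.5,0],"rot": [0,0,-0.8]}
    - {"claw": 70,"slide": [-208,270.5,0],"rot": [0,0,-0.8]}
    - {"claw": 70,"slide": [-208,270.5,0],"rot": [0,0,-0.8]}
    - {"claw": 70,"slide": [-208,270.5,0],"rot": [0,0,-0.8]}

```text
clock: 21.1
position: [0.551, -0.1593, 0.235]
eef_rot: [-2.265, -2.175, -0.0]
contact_force: [-0.1, 0.3, 0.2]
opening: 0.819
gripper_force: 0.0
```

Run:
```python
from h import *
from workcell import arm
for i in range(3):arm.camera("top")
plan(Rr,.182,1.2,arm)
```

```text
clock 21.25 slide [-1.3 -0.  53.4] rot [-0.0002 -0.0003  0.001 ] j6 1.202
```

>>> move_arm:
  increments:
    - {"claw": 70,"slide": [-1.3,0,20],"rot": [0,0,0]}
    - {"claw": 70,"slide": [-1.3,0,40],"rot": [0,0,0]}
    - {"claw": 60,"slide": [-1.3,0,53],"rot": [0,0,0]}
    - {"claw": 45,"slide": [-1.3,0,53],"rot": [0,0,0]}
    - {"claw": 30,"slide": [-1.3,0,53],"rot": [0,0,0]}
    - {"claw": 30,"slide": [-1.3,0,53],"rot": [0,0,0]}
    - {"claw": 30,"slide": [-1.3,0,53],"rot": [0,0,0]}
    - {"claw": 30,"slide": [-1.3,0,53],"rot": [0,0,0]}
  force: 40

```text
clock: 22.05
position: [0.5517, -0.1599, 0.1823]
eef_rot: [-2.263, -2.178, -0.002]
contact_force: [4.7, 3.7, -10.3]
opening: 0.455
gripper_force: 43.1
```

```bash
python3 q.py
```

```text
22.05 j6 1.1989 tau6 0.1387 Tz 0.1559 F [  4.7   3.7 -10.3] p [ 0.5517 -0.1599  0.1823] op 0.455
```

>>> move_arm:
  increments:
    - {"claw": 30,"slide": [0,0,0],"rot": [0,0,0.03]}
    - {"claw": 30,"slide": [0,0,0],"rot": [0,0,0.06]}
    - {"claw": 30,"slide": [0,0,0],"rot": [0,0,0.09]}
    - {"claw": 30,"slide": [0,0,0],"rot": [0,0,0.12]}

```text
clock: 22.45
position: [0.5515, -0.1599, 0.1823]
eef_rot: [-2.391, -2.036, -0.002]
contact_force: [3.9, 3.0, -10.1]
opening: 0.454
gripper_force: 43.2
```

```bash
python3 q.py
```

```text
22.45 j6 1.3201 tau6 -0.3108 Tz 0.1845 F [  3.9   3.  -10.1] p [ 0.5515 -0.1599  0.1823] op 0.454
```

>>> move_arm:
  increments:
    - {"claw": 30,"slide": [0,0,0],"rot": [0,0,0.03]}
    - {"claw": 30,"slide": [0,0,0],"rot": [0,0,0.06]}
    - {"claw": 30,"slide": [0,0,0],"rot": [0,0,0.09]}
    - {"claw": 30,"slide": [0,0,0],"rot": [0,0,0.12]}

```text
clock: 22.85
position: [0.5514, -0.1598, 0.1823]
eef_rot: [-2.508, -1.889, -0.002]
contact_force: [3.9, 3.8, -9.7]
opening: 0.454
gripper_force: 43.2
```

```bash
python3 q.py
```

```text
22.85 j6 1.4401 tau6 -0.2971 Tz 0.1911 F [ 3.9  3.8 -9.7] p [ 0.5514 -0.1598  0.1823] op 0.454
```

>>> move_arm:
  increments:
    - {"claw": 30,"slide": [0,0,0],"rot": [0,0,0.03]}
    - {"claw": 30,"slide": [0,0,0],"rot": [0,0,0.06]}
    - {"claw": 30,"slide": [0,0,0],"rot": [0,0,0.09]}
    - {"claw": 30,"slide": [0,0,0],"rot": [0,0,0.12]}

```text
clock: 23.25
position: [0.5513, -0.1598, 0.1823]
eef_rot: [-2.617, -1.735, -0.001]
contact_force: [2.6, 4.4, -7.9]
opening: 0.458
gripper_force: 43.4
```

```bash
python3 q.py
```

```text
23.25 j6 1.5601 tau6 -0.2983 Tz 0.221 F [ 2.6  4.4 -7.9] p [ 0.5513 -0.1598  0.1823] op 0.458
```

>>> move_arm:
  increments:
    - {"claw": 30,"slide": [0,0,0],"rot": [0,0,0.03]}
    - {"claw": 30,"slide": [0,0,0],"rot": [0,0,0.06]}
    - {"claw": 30,"slide": [0,0,0],"rot": [0,0,0.09]}
    - {"claw": 30,"slide": [0,0,0],"rot": [0,0,0.12]}

```text
clock: 23.65
position: [0.5511, -0.1597, 0.1823]
eef_rot: [-2.716, -1.575, -0.001]
contact_force: [1.2, 4.7, -8.2]
opening: 0.452
gripper_force: 43.5
```

```bash
python3 q.py
```

```text
23.65 j6 1.6803 tau6 -0.2966 Tz 0.1976 F [ 1.2  4.7 -8.2] p [ 0.5511 -0.1597  0.1823] op 0.452
```

>>> move_arm:
  increments:
    - {"claw": 30,"slide": [0,0,0],"rot": [0,0,0.03]}
    - {"claw": 30,"slide": [0,0,0],"rot": [0,0,0.06]}
    - {"claw": 30,"slide": [0,0,0],"rot": [0,0,0.09]}
    - {"claw": 30,"slide": [0,0,0],"rot": [0,0,0.12]}

```text
clock: 24.05
position: [0.551, -0.1597, 0.1823]
eef_rot: [-2.805, -1.409, -0.001]
contact_force: [1.1, 5.8, -7.5]
opening: 0.459
gripper_force: 43.5
```

```bash
python3 q.py
```

```text
24.05 j6 1.8003 tau6 -0.295 Tz 0.1603 F [ 1.1  5.8 -7.5] p [ 0.551  -0.1597  0.1823] op 0.459
```

>>> move_arm:
  increments:
    - {"claw": 30,"slide": [0,0,0],"rot": [0,0,0.03]}
    - {"claw": 30,"slide": [0,0,0],"rot": [0,0,0.06]}
    - {"claw": 30,"slide": [0,0,0],"rot": [0,0,0.09]}
    - {"claw": 30,"slide": [0,0,0],"rot": [0,0,0.12]}

```text
clock: 24.45
position: [0.5509, -0.1596, 0.1823]
eef_rot: [-2.884, -1.238, -0.0]
contact_force: [1.0, 6.2, -7.6]
opening: 0.456
gripper_force: 43.6
```

```bash
python3 q.py
```

```text
24.45 j6 1.9203 tau6 -0.2904 Tz 0.2012 F [ 1.   6.2 -7.6] p [ 0.5509 -0.1596  0.1823] op 0.456
```

>>> move_arm:
  increments:
    - {"claw": 30,"slide": [0,0,0],"rot": [0,0,0.03]}
    - {"claw": 30,"slide": [0,0,0],"rot": [0,0,0.06]}
    - {"claw": 30,"slide": [0,0,0],"rot": [0,0,0.09]}
    - {"claw": 30,"slide": [0,0,0],"rot": [0,0,0.12]}

```text
clock: 24.85
position: [0.5508, -0.1595, 0.1823]
eef_rot: [-2.953, -1.063, 0.0]
contact_force: [0.6, 5.9, -7.5]
opening: 0.456
gripper_force: 43.6
```

```bash
python3 q.py;  python3 -c "
from h import *
from workcell import arm
plan(L,.2355,1.2,arm)"
```

```text
24.85 j6 2.0403 tau6 -0.2756 Tz 0.2656 F [ 0.6  5.9 -7.5] p [ 0.5508 -0.1595  0.1823] op 0.456
clock 24.85 slide [ 197.3 -277.6  -52.3] rot [-0.0016 -0.0028 -1.4524] j6 2.04
```

>>> move_arm:
  increments:
    - {"claw": 70,"slide": [0,0,0],"rot": [0,0,0]}
    - {"claw": 70,"slide": [0,0,0],"rot": [0,0,0]}
    - {"claw": 70,"slide": [0,0,0],"rot": [0,0,0]}
    - {"claw": 70,"slide": [0,0,-26],"rot": [0,0,0]}
    - {"claw": 70,"slide": [0,0,-53],"rot": [0,0,0]}
    - {"claw": 70,"slide": [0,0,-53],"rot": [0,0,0]}

```text
clock: 25.45
position: [0.5531, -0.1622, 0.2392]
eef_rot: [2.952, 1.062, 0.007]
contact_force: [0.6, -0.3, -0.5]
opening: 0.82
gripper_force: 0.0
```

>>> move_arm:
  increments:
    - {"claw": 70,"slide": [198,-278,0],"rot": [0,0,-1.45]}
    - {"claw": 70,"slide": [198,-278,0],"rot": [0,0,-1.45]}
    - {"claw": 70,"slide": [198,-278,0],"rot": [0,0,-1.45]}
    - {"claw": 70,"slide": [198,-278,0],"rot": [0,0,-1.45]}
    - {"claw": 70,"slide": [198,-278,0],"rot": [0,0,-1.45]}
    - {"claw": 70,"slide": [198,-278,0],"rot": [0,0,-1.45]}
    - {"claw": 70,"slide": [198,-278,0],"rot": [0,0,-1.45]}
    - {"claw": 70,"slide": [198,-278,0],"rot": [0,0,-1.45]}
    - {"claw": 70,"slide": [198,-278,0],"rot": [0,0,-1.45]}
    - {"claw": 70,"slide": [198,-278,0],"rot": [0,0,-1.45]}

```text
clock: 26.45
position: [0.5266, 0.1796, 0.235]
eef_rot: [1.497, 2.762, -0.0]
contact_force: [0.5, -0.4, -0.2]
opening: 0.822
gripper_force: 0.0
```

Run:
```python
from h import *
from workcell import arm
for i in range(3):arm.camera("top")
plan(L,.182,1.2,arm)
```

```text
clock 26.6 slide [ 1.2 -0.2 53.2] rot [ 0.      0.0002 -0.0046] j6 1.199
```

>>> move_arm:
  increments:
    - {"claw": 70,"slide": [1.2,-0.2,20],"rot": [0,0,0]}
    - {"claw": 70,"slide": [1.2,-0.2,40],"rot": [0,0,0]}
    - {"claw": 60,"slide": [1.2,-0.2,53],"rot": [0,0,0]}
    - {"claw": 45,"slide": [1.2,-0.2,53],"rot": [0,0,0]}
    - {"claw": 30,"slide": [1.2,-0.2,53],"rot": [0,0,0]}
    - {"claw": 30,"slide": [1.2,-0.2,53],"rot": [0,0,0]}
    - {"claw": 30,"slide": [1.2,-0.2,53],"rot": [0,0,0]}
    - {"claw": 30,"slide": [1.2,-0.2,53],"rot": [0,0,0]}
  force: 40

```text
clock: 27.4
position: [0.5261, 0.1803, 0.1822]
eef_rot: [-1.508, -2.756, -0.001]
contact_force: [4.6, 3.4, -12.7]
opening: 0.454
gripper_force: 43.2
```

```bash
python3 q.py
```

```text
27.4 j6 1.1999 tau6 -0.1192 Tz -0.1504 F [  4.6   3.4 -12.7] p [0.5261 0.1803 0.1822] op 0.454
```

>>> move_arm:
  increments:
    - {"claw": 30,"slide": [0,0,0],"rot": [0,0,0.03]}
    - {"claw": 30,"slide": [0,0,0],"rot": [0,0,0.06]}
    - {"claw": 30,"slide": [0,0,0],"rot": [0,0,0.09]}
    - {"claw": 30,"slide": [0,0,0],"rot": [0,0,0.12]}

```text
clock: 27.8
position: [0.5261, 0.1803, 0.1822]
eef_rot: [-1.672, -2.66, -0.001]
contact_force: [4.3, 3.2, -13.5]
opening: 0.457
gripper_force: 43.2
```

```bash
python3 q.py
```

```text
27.8 j6 1.3207 tau6 -0.2982 Tz 0.1899 F [  4.3   3.2 -13.5] p [0.5261 0.1803 0.1822] op 0.457
```

>>> move_arm:
  increments:
    - {"claw": 30,"slide": [0,0,0],"rot": [0,0,0.03]}
    - {"claw": 30,"slide": [0,0,0],"rot": [0,0,0.06]}
    - {"claw": 30,"slide": [0,0,0],"rot": [0,0,0.09]}
    - {"claw": 30,"slide": [0,0,0],"rot": [0,0,0.12]}

```text
clock: 28.2
position: [0.5261, 0.1803, 0.1822]
eef_rot: [-1.828, -2.555, -0.001]
contact_force: [4.3, 3.3, -12.6]
opening: 0.451
gripper_force: 43.2
```

```bash
python3 q.py
```

```text
28.2 j6 1.4407 tau6 -0.2875 Tz 0.1769 F [  4.3   3.3 -12.6] p [0.5261 0.1803 0.1822] op 0.451
```

>>> move_arm:
  increments:
    - {"claw": 30,"slide": [0,0,0],"rot": [0,0,0.03]}
    - {"claw": 30,"slide": [0,0,0],"rot": [0,0,0.06]}
    - {"claw": 30,"slide": [0,0,0],"rot": [0,0,0.09]}
    - {"claw": 30,"slide": [0,0,0],"rot": [0,0,0.12]}

```text
clock: 28.6
position: [0.5261, 0.1803, 0.1822]
eef_rot: [-1.978, -2.44, -0.001]
contact_force: [4.2, 3.6, -12.9]
opening: 0.453
gripper_force: 43.2
```

```bash
python3 q.py
```

```text
28.6 j6 1.5607 tau6 -0.2714 Tz 0.2367 F [  4.2   3.6 -12.9] p [0.5261 0.1803 0.1822] op 0.453
```

>>> move_arm:
  increments:
    - {"claw": 30,"slide": [0,0,0],"rot": [0,0,0.03]}
    - {"claw": 30,"slide": [0,0,0],"rot": [0,0,0.06]}
    - {"claw": 30,"slide": [0,0,0],"rot": [0,0,0.09]}
    - {"claw": 30,"slide": [0,0,0],"rot": [0,0,0.12]}

```text
clock: 29.0
position: [0.5261, 0.1803, 0.1822]
eef_rot: [-2.121, -2.317, -0.001]
contact_force: [4.9, 3.2, -13.5]
opening: 0.451
gripper_force: 43.2
```

```bash
python3 q.py; python3 -c "
from h import *
from workcell import arm
plan(Rr,.2355,1.2,arm)"
```

```text
29.0 j6 1.6807 tau6 -0.2521 Tz 0.2693 F [  4.9   3.2 -13.5] p [0.5261 0.1803 0.1822] op 0.451
clock 29.0 slide [-340.9   -5.   -53.5] rot [ 0.     -0.0004  0.1278] j6 1.681
```

>>> move_arm:
  increments:
    - {"claw": 70,"slide": [0,0,0],"rot": [0,0,0]}
    - {"claw": 70,"slide": [0,0,0],"rot": [0,0,0]}
    - {"claw": 70,"slide": [0,0,0],"rot": [0,0,0]}
    - {"claw": 70,"slide": [0,0,-26],"rot": [0,0,0]}
    - {"claw": 70,"slide": [0,0,-53],"rot": [0,0,0]}
    - {"claw": 70,"slide": [0,0,-53],"rot": [0,0,0]}

```text
clock: 29.6
position: [0.5278, 0.1804, 0.2392]
eef_rot: [2.116, 2.317, 0.008]
contact_force: [-0.1, 0.3, 0.7]
opening: 0.822
gripper_force: 0.0
```

>>> move_arm:
  increments:
    - {"claw": 70,"slide": [-341,-5,0],"rot": [0,0,0.13]}
    - {"claw": 70,"slide": [-341,-5,0],"rot": [0,0,0.13]}
    - {"claw": 70,"slide": [-341,-5,0],"rot": [0,0,0.13]}
    - {"claw": 70,"slide": [-341,-5,0],"rot": [0,0,0.13]}
    - {"claw": 70,"slide": [-341,-5,0],"rot": [0,0,0.13]}
    - {"claw": 70,"slide": [-341,-5,0],"rot": [0,0,0.13]}
    - {"claw": 70,"slide": [-341,-5,0],"rot": [0,0,0.13]}
    - {"claw": 70,"slide": [-341,-5,0],"rot": [0,0,0.13]}
    - {"claw": 70,"slide": [-341,-5,0],"rot": [0,0,0.13]}
    - {"claw": 70,"slide": [-341,-5,0],"rot": [0,0,0.13]}

```text
clock: 30.6
position: [0.5514, -0.1591, 0.2352]
eef_rot: [-2.264, -2.177, -0.0]
contact_force: [0.6, -0.1, -0.6]
opening: 0.817
gripper_force: 0.0
```

Run:
```python
from h import *
from workcell import arm
for i in range(3):arm.camera("top")
plan(Rr,.182,1.2,arm)
```

```text
clock 30.75 slide [-1.  -0.4 53.4] rot [ 0.     -0.0001  0.001 ] j6 1.201
```

>>> move_arm:
  increments:
    - {"claw": 70,"slide": [-1,-0.4,20],"rot": [0,0,0]}
    - {"claw": 70,"slide": [-1,-0.4,40],"rot": [0,0,0]}
    - {"claw": 60,"slide": [-1,-0.4,53],"rot": [0,0,0]}
    - {"claw": 45,"slide": [-1,-0.4,53],"rot": [0,0,0]}
    - {"claw": 30,"slide": [-1,-0.4,53],"rot": [0,0,0]}
    - {"claw": 30,"slide": [-1,-0.4,53],"rot": [0,0,0]}
    - {"claw": 30,"slide": [-1,-0.4,53],"rot": [0,0,0]}
    - {"claw": 30,"slide": [-1,-0.4,53],"rot": [0,0,0]}
  force: 40

```text
clock: 31.55
position: [0.5516, -0.1599, 0.1823]
eef_rot: [-2.264, -2.178, -0.002]
contact_force: [4.8, 3.7, -9.9]
opening: 0.458
gripper_force: 43.1
```

>>> move_arm:
  increments:
    - {"claw": 30,"slide": [0,0,0],"rot": [0,0,0.03]}
    - {"claw": 30,"slide": [0,0,0],"rot": [0,0,0.06]}
    - {"claw": 30,"slide": [0,0,0],"rot": [0,0,0.09]}
    - {"claw": 30,"slide": [0,0,0],"rot": [0,0,0.12]}

```text
clock: 31.95
position: [0.5515, -0.1599, 0.1823]
eef_rot: [-2.391, -2.036, -0.002]
contact_force: [4.2, 2.8, -9.5]
opening: 0.455
gripper_force: 43.3
```

```bash
python3 q.py
```

```text
31.95 j6 1.3203 tau6 -0.2619 Tz 0.2478 F [ 4.2  2.8 -9.5] p [ 0.5515 -0.1599  0.1823] op 0.455
```

>>> move_arm:
  increments:
    - {"claw": 30,"slide": [0,0,0],"rot": [0,0,0.03]}
    - {"claw": 30,"slide": [0,0,0],"rot": [0,0,0.06]}
    - {"claw": 30,"slide": [0,0,0],"rot": [0,0,0.09]}

```text
clock: 32.25
position: [0.5514, -0.1599, 0.1823]
eef_rot: [-2.48, -1.926, -0.002]
contact_force: [4.4, 3.9, -11.0]
opening: 0.453
gripper_force: 43.4
```

```bash
python3 q.py
```

```text
32.25 j6 1.4105 tau6 -0.2761 Tz 0.2269 F [  4.4   3.9 -11. ] p [ 0.5514 -0.1599  0.1823] op 0.453
```

>>> move_arm:
  increments:
    - {"claw": 30,"slide": [0,0,0],"rot": [0,0,0.03]}
    - {"claw": 30,"slide": [0,0,0],"rot": [0,0,0.06]}

```text
clock: 32.45
position: [0.5513, -0.1599, 0.1823]
eef_rot: [-2.537, -1.851, -0.002]
contact_force: [3.6, 4.2, -8.4]
opening: 0.457
gripper_force: 43.4
```

```bash
python3 q.py
```

```text
32.45 j6 1.4706 tau6 -0.2337 Tz 0.262 F [ 3.6  4.2 -8.4] p [ 0.5513 -0.1599  0.1823] op 0.457
```

>>> move_arm:
  increments:
    - {"claw": 30,"slide": [0,0,0],"rot": [0,0,0.03]}
    - {"claw": 30,"slide": [0,0,0],"rot": [0,0,0.06]}

```text
clock: 32.65
position: [0.5513, -0.1598, 0.1823]
eef_rot: [-2.591, -1.774, -0.001]
contact_force: [3.3, 4.2, -9.3]
opening: 0.453
gripper_force: 43.5
```

```bash
python3 q.py
```

```text
32.65 j6 1.5306 tau6 -0.2213 Tz 0.2254 F [ 3.3  4.2 -9.3] p [ 0.5513 -0.1598  0.1823] op 0.453
```

```bash
python3 -c "
from h import *
from workcell import arm
plan(L,.2355,1.2,arm)"
```

```text
clock 32.65 slide [ 307.8 -146.5  -52.6] rot [ 1.000e-04 -1.800e-03 -9.427e-01] j6 1.531
```

>>> move_arm:
  increments:
    - {"claw": 70,"slide": [0,0,0],"rot": [0,0,0]}
    - {"claw": 70,"slide": [0,0,0],"rot": [0,0,0]}
    - {"claw": 70,"slide": [0,0,0],"rot": [0,0,0]}
    - {"claw": 70,"slide": [0,0,-26],"rot": [0,0,0]}
    - {"claw": 70,"slide": [0,0,-53],"rot": [0,0,0]}
    - {"claw": 70,"slide": [0,0,-53],"rot": [0,0,0]}

```text
clock: 33.25
position: [0.5529, -0.1619, 0.2393]
eef_rot: [2.587, 1.772, 0.005]
contact_force: [0.7, 0.5, 0.2]
opening: 0.818
gripper_force: 0.0
```

>>> move_arm:
  increments:
    - {"claw": 70,"slide": [308.5,-147,0],"rot": [0,0,-0.94]}
    - {"claw": 70,"slide": [308.5,-147,0],"rot": [0,0,-0.94]}
    - {"claw": 70,"slide": [308.5,-147,0],"rot": [0,0,-0.94]}
    - {"claw": 70,"slide": [308.5,-147,0],"rot": [0,0,-0.94]}
    - {"claw": 70,"slide": [308.5,-147,0],"rot": [0,0,-0.94]}
    - {"claw": 70,"slide": [308.5,-147,0],"rot": [0,0,-0.94]}
    - {"claw": 70,"slide": [308.5,-147,0],"rot": [0,0,-0.94]}
    - {"claw": 70,"slide": [308.5,-147,0],"rot": [0,0,-0.94]}
    - {"claw": 70,"slide": [308.5,-147,0],"rot": [0,0,-0.94]}
    - {"claw": 70,"slide": [308.5,-147,0],"rot": [0,0,-0.94]}

```text
clock: 34.25
position: [0.5257, 0.179, 0.2351]
eef_rot: [1.509, 2.756, -0.001]
contact_force: [-1.1, 0.5, 0.1]
opening: 0.816
gripper_force: 0.0
```

Run:
```python
from h import *
from workcell import arm
for i in range(3):arm.camera("top")
plan(L,.182,1.2,arm)
```

```text
clock 34.4 slide [ 1.2  0.8 53.3] rot [-0.      0.0002 -0.0045] j6 1.199
```

>>> move_arm:
  increments:
    - {"claw": 70,"slide": [1.2,0.8,20],"rot": [0,0,0]}
    - {"claw": 70,"slide": [1.2,0.8,40],"rot": [0,0,0]}
    - {"claw": 60,"slide": [1.2,0.8,53],"rot": [0,0,0]}
    - {"claw": 45,"slide": [1.2,0.8,53],"rot": [0,0,0]}
    - {"claw": 30,"slide": [1.2,0.8,53],"rot": [0,0,0]}
    - {"claw": 30,"slide": [1.2,0.8,53],"rot": [0,0,0]}
    - {"claw": 30,"slide": [1.2,0.8,53],"rot": [0,0,0]}
    - {"claw": 30,"slide": [1.2,0.8,53],"rot": [0,0,0]}
  force: 40

```text
clock: 35.2
position: [0.5259, 0.1808, 0.1822]
eef_rot: [1.508, 2.756, -0.001]
contact_force: [4.6, -1.9, -12.1]
opening: 0.454
gripper_force: 43.0
```

>>> move_arm:
  increments:
    - {"claw": 30,"slide": [0,0,0],"rot": [0,0,0.03]}
    - {"claw": 30,"slide": [0,0,0],"rot": [0,0,0.06]}
    - {"claw": 30,"slide": [0,0,0],"rot": [0,0,0.09]}
    - {"claw": 30,"slide": [0,0,0],"rot": [0,0,0.12]}

```text
clock: 35.6
position: [0.5259, 0.1808, 0.1822]
eef_rot: [1.671, 2.659, -0.001]
contact_force: [4.8, -2.6, -12.2]
opening: 0.453
gripper_force: 42.9
```

```bash
python3 q.py
```

```text
35.6 j6 1.3224 tau6 -0.2227 Tz 0.2672 F [  4.8  -2.6 -12.2] p [0.5259 0.1808 0.1822] op 0.453
```

>>> move_arm:
  increments:
    - {"claw": 70,"slide": [0,0,0],"rot": [0,0,0]}
    - {"claw": 70,"slide": [0,0,0],"rot": [0,0,0]}
    - {"claw": 70,"slide": [0,0,0],"rot": [0,0,0]}
    - {"claw": 70,"slide": [0,0,-30],"rot": [0,0,0]}
    - {"claw": 70,"slide": [0,0,-70],"rot": [0,0,0]}
    - {"claw": 70,"slide": [0,0,-100],"rot": [0,0,0]}
    - {"claw": 70,"slide": [0,0,-100],"rot": [0,0,0]}
    - {"claw": 70,"slide": [0,0,-100],"rot": [0,0,0]}

```text
clock: 36.4
position: [0.526, 0.1814, 0.2831]
eef_rot: [1.669, 2.66, 0.002]
contact_force: [-0.1, 0.4, 0.3]
opening: 0.822
gripper_force: 0.0
```

```bash
python3 q.py; python3 -c "
from workcell import arm
print(arm.close_job())"
```

```text
36.4 j6 1.3211 tau6 -0.0026 Tz -0.0089 F [-0.1  0.4  0.3] p [0.526  0.1814 0.2831] op 0.822
the job is handed in; nothing more can be done
None
```

I wound the cylinder down in alternate steps until both ends nipped the blade lightly, about 0.075 Nm above free drag (roughly 60 N) at each knob, then let go, left the canister and starter cup alone, and handed the job in at 36 s.

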